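# Deal the last round of insulators into the kit trays

### The job

Two kit trays, one blue and one yellow, each got one brown porcelain insulator in the first round, in the far compartment. Deal the second round with the two brown insulators still standing on the desk: first set one upright in the blue tray's empty near compartment, then the other upright in the yellow tray's, so that both trays hold two. Either brown one may go first; the white one is not part of the deal.

Things in the scene. Friction and masses are not known exactly. Their poses are not given: they have to be found in the camera images.
- brown_a_centre (a point): One of two identical loose brown porcelain knob insulators, not in a tray: two-flanged spool standing on the desk, diameter 45 mm, height 42 mm, 0.12 kg. Point: its centre, 21 mm above its underside; z = spool axis. Upper flange is widest 9 mm above the point. Best gripped with fingers before and behind it (along world x): a 53 mm tall tin or a tray may be 30 mm beside it in y. A smaller white one (40 x 38 mm) is a bystander.
- brown_b_centre (a point): The other of two identical loose brown porcelain knob insulators, not in a tray: two-flanged spool standing on the desk, diameter 45 mm, height 42 mm, 0.12 kg. Point: its centre, 21 mm above its underside; z = spool axis. Upper flange is widest 9 mm above the point. Best gripped with fingers before and behind it (along world x): a 53 mm tall tin or a tray may be 30 mm beside it in y. A smaller white one (40 x 38 mm) is a bystander.
- tray_blue_empty (a point): Blue tray fixed on the desk: 160 mm (x, away from the robot, turned up to 5 degrees) x 80 mm (y), 12 mm high, walls and floor 3 mm, two compartments 75 x 74 mm inside. Point: floor centre of the near, empty one, 3 mm above the desk. The far one, 78 mm on along +x, holds a fixed brown insulator, top 45 mm above the desk; along y only the low walls are near. Dealt to first.
- tray_yellow_empty (a point): Yellow tray fixed on the desk: 160 mm (x, away from the robot, turned up to 5 degrees) x 80 mm (y), 12 mm high, walls and floor 3 mm, two compartments 75 x 74 mm inside. Point: floor centre of the near, empty one, 3 mm above the desk. The far one, 78 mm on along +x, holds a fixed brown insulator, top 45 mm above the desk; along y only the low walls are near. Dealt to second.
Mind the look-alikes: they are no part of the job. What is shaped like the part that bears brown_b_centre but green is not meant.

How it is judged:
By the outcome, as a careful person would: the job done as asked, in the order asked, and still so for the second after the job is handed in, with the robot touching nothing.
It also fails if it takes over 56 s, if anything falls off the work surface, if the arm or the gripper's body presses on something with over 40 N, if the wrist force passes 120 N, or if a joint passes its speed limit or range.

### The arm

A 6-joint arm with a two-finger parallel gripper is mounted at the origin on a cart in front of the work surface, level with it; the furniture and walls round the work are solid. World frame = base frame: x ahead of the robot, y to its left, z up, the work surface at z = 0. Lengths are in mm, angles in rad, forces in N, time in s.
With the tool pointing down it reaches from about 250 to 800 mm from the base axis. Payload 3.9 kg.
Tool frame: the origin (TCP) lies at the very end of the fingers, on their centre line; the grasp point (between the pads) lies 19 mm behind it (grip_depth is the z of the grasp point in the tool frame, in mm); z points along the fingers, y is the line along which they close (so a half turn about z gives the same grasp; the last joint's range is limited). The gripper opens to 85 mm and grips with 20 to 120 N. Pads are 22 mm wide; open, the fingers measure 114 mm over their backs; the gripper's body (76 mm by 85 mm) begins 54 mm behind the grasp point. The pads swing forward as they close: fully open they stand 13 mm farther back than shut.
Start: joints at [1.169, 0.26, -0.138, 1.173, 0, 1.571], TCP at [205.309, 483.18, 197.204] pointing down, gripper open.
Joint ranges: [-2.78, 2.78], [-0.83, 1.72], [-1.28, 1.37], [-1.9, 2.12], [-1.57, 1.48], [-3.14, 3.14]. Speed limits (rad/s): [2.57, 2.57, 3.14, 3.14, 3.14, 3.14].

### API

Orientations are given as a 3x3 rotation matrix whose columns are the frame's x, y, z axes.
In Python, from workcell import * gives the robot as it stands. The module is installed in compiled form; this text tells all that it offers.
- The arm moves only by the tool apply_moves, never from a script. Its argument "commands" is a list of rows, each an object of numbers: "dx", "dy", "dz": the shift along the tool's x, y, z in cm; "yaw": the turn about the tool's z in rad. A call has 1 to 12 rows; each row is the pose to reach, as a shift and turn from the pose commanded when the call began, along the tool's axes at that moment; what a row does not reach only later rows make up. A row lasts 1/10 s, in which the tool goes at most 50 mm and 8.59 degrees, less where a joint would pass 70% of its speed; a pose out of reach is approached as far as the arm can. A call with a gripper value outside its range is refused whole. "grip" is the closure, from -1 (fully open) to 1 (shut), so that 0 is half open, set as the call begins (left out, the last holds). The fingers move at their own pace and stop on an object; "newtons" is the grip in N (left out, the last holds). Time passes only in rows, so rows that repeat a pose let the fingers close. It gives the time, the measured TCP pose, the force, the opening and the grip force at its end, in the units of the state.
- state(): the state, without advancing time (a new reading comes with each control period).
- capture(name): name is "scene" or "top"; returns a dict with "img" (384x512x3 uint8, red, green, blue), "depth" (384x512 float32, mm along the optical axis (not along the pixel's ray), 0 where there is no reading), "camera_matrix" (3x3 intrinsics, pixels), "pose" (4x4, takes a point from camera to world coordinates). Camera axes: x right, y up, looking along -z (the intrinsics and any distortion apply to the point x, -y, -z); pixel columns grow to the right and rows downward; lengths in mm; the calibration is good to about 2 mm. A picture is of the moment at which its call begins.
- job_done(): hands the job in; it is judged then, once.
The state is a dict: "time_s": time; "joint_pos": joint angles; "qvel": joint speeds; "joint_torque": joint torques, N m; "tcp_pos": TCP position; "orientation": TCP orientation; "ft_force": force on the tool from outside, world axes, zero at the start; "ft_torque": the same for the moment, N m; "finger_gap": finger opening in mm; "gripper_force": force on a finger pad.
Only numpy, scipy, OpenCV 4.12 (cv2) and the standard library are available. Lean on these libraries where they do the work, as an engineer would, in place of code of your own. Each camera call takes 0.05 s, during which the arm holds its last target. There are 200 camera calls.

## Working session

There is one attempt and no reset: what is moved stays moved. The work goes in short steps, Python scripts to look and compute and a tool call to move; the robot and the scene stay as the last step left them, time stands still between calls to the robot, and variables do not carry over. Pictures are saved under pics/ and viewed, at most 10 in all, crops included, and the job is handed in when it is done.

Besides the shell and the picture viewer there is one more tool, called after "Emit:" as a command line: name --argument value ..., lists and objects as JSON in quotes. apply_moves: Moves the arm, as the interface text tells. Its arguments: {"type":"object","properties":{"commands":{"type":"array","items":{"type":"object","properties":{"dx":{"type":"number"},"dy":{"type":"number"},"dz":{"type":"number"},"yaw":{"type":"number"}}}},"grip":{"type":"number"},"newtons":{"type":"number"}},"required":["commands"]}

```bash
mkdir -p pics; cat > h.py <<'E'
from workcell import *
import numpy as np, cv2
def world(c):
    d=c["depth"];K=c["camera_matrix"];v,u=np.mgrid[:d.shape[0],:d.shape[1]]
    p=np.stack([(u-K[0,2])/K[0,0]*d,-(v-K[1,2])/K[1,1]*d,-d,np.ones_like(d)],-1)
    w=(p@np.array(c["pose"]).T)[...,:3]; w[d==0]=np.nan; return w
E
python3 - <<'E'
from h import *
for n in("top","scene"):
    c=capture(n);np.savez(""+n,**c);cv2.imwrite(f"pics/{n}0.png",cv2.cvtColor(c["img"],cv2.COLOR_RGB2BGR)); print(np.round(c["pose"],2))
s=state();print(s["time_s"],s["tcp_pos"],s["orientation"],s["finger_gap"])
E
```

```text
[[ 2.00000e-02  9.90000e-01 -1.50000e-01  2.97180e+02]
 [-1.00000e+00  2.00000e-02 -0.00000e+00 -9.75600e+01]
 [-0.00000e+00  1.50000e-01  9.90000e-01  1.23782e+03]
 [ 0.00000e+00  0.00000e+00  0.00000e+00  1.00000e+00]]
[[ 6.3000e-01  4.7000e-01 -6.2000e-01 -4.0460e+01]
 [-7.8000e-01  3.6000e-01 -5.1000e-01 -5.2484e+02]
 [-1.0000e-02  8.0000e-01  5.9000e-01  5.3193e+02]
 [ 0.0000e+00  0.0000e+00  0.0000e+00  1.0000e+00]]
0.1 [205.04303785 482.54624362 196.42156831] [[-9.20365118e-01  3.91059570e-01 -6.80326464e-04]
 [ 3.91060160e-01  9.20363546e-01 -1.70127858e-03]
 [-3.91535924e-05 -1.83184603e-03 -9.99998321e-01]] 85.43390763583118
```

View pics/top0.png

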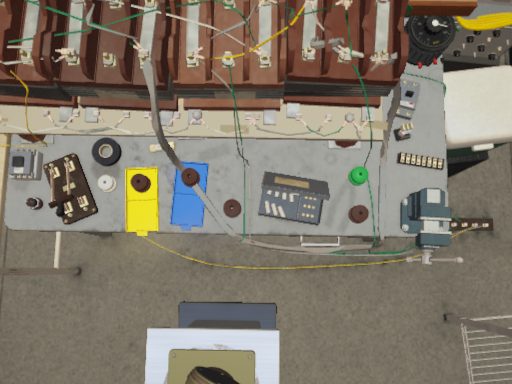

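View pics/scene0.png

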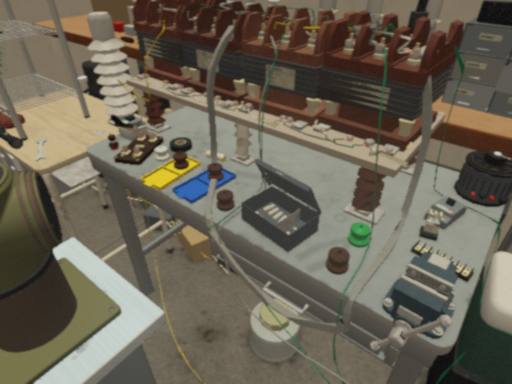

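The top view shows the loose browns at (232,208) and (359,213). The yellow tray is at about (142,200) and the blue one at (190,195), with the green look-alike at (359,176) and the white insulator at (107,183). Grey and green cables cross above the desk, so I'll check their heights too.

```bash
python3 - <<'E'
from h import *
c=dict(np.load("top.npz"));w=world(c);im=c["img"];hsv=cv2.cvtColor(im,cv2.COLOR_RGB2HSV)
for n,(u,v) in dict(a=(232,208),b=(359,213),fy=(141,183),fb=(190,177)).items():
    q=w[v-14:v+15,u-14:u+15];m=(q[...,2]>30)&(q[...,2]<60)&(im[v-14:v+15,u-14:u+15].sum(-1)<230)
    p=q[m];r=cv2.minEnclosingCircle(p[:,:2].astype(np.float32));print(n,m.sum(),p.mean(0).round(1),r,np.percentile(p[:,2],[5,50,95]).round(1))
for n,lo,hi in(("yellow",(22,150,120),(34,255,255)),("blue",(100,150,80),(125,255,255))):
    m=cv2.inRange(hsv,lo,hi)>0;m[:140]=0;m[240:]=0;m[:,:100]=0;m[:,230:]=0;m&=(w[...,2]>-5)&(w[...,2]<25)
    p=w[m];print(n,m.sum(),cv2.minAreaRect(p[:,:2].astype(np.float32)),np.percentile(p[:,2],[5,50,95]).round(1))
    print(p.min(0).round(),p.max(0).round())
# obstacles
for (u,v) in [(155,100),(162,130),(175,160),(210,205),(218,222),(243,239),(300,245),(243,150),(244,200),(375,200),(372,240),(380,160),(295,195),(90,190),(190,215)]:
    q=w[v-4:v+5,u-4:u+5].reshape(-1,3);i=np.nanargmax(q[:,2]);print((u,v),q[i].round())
m=(w[...,2]>70)&(w[...,0]<640)&(w[...,0]>180)&(w[...,1]>-650)
m[:, :]&=True
import collections
for k in range(20,400,12):
    col=m[140:250,k:k+12]; 
    if col.any():
        q=w[140:250,k:k+12][col];print(k,col.sum(),q.min(0).round(),q.max(0).round())
E
```

```text
a 182 [439.8 -38.9  38.9] ((438.3541564941406, -39.05073928833008), 20.183135986328125) [34.6 39.  43. ]
b 208 [ 430.1 -346.3   38.7] ((430.5921630859375, -347.2733154296875), 19.969913482666016) [33.5 38.9 43.4]
fy 207 [497.3 186.9  41.9] ((497.70867919921875, 189.022216796875), 20.273168563842773) [35.5 42.1 46.7]
fb 206 [513.3  65.5  41.9] ((514.6083374023438, 67.01040649414062), 20.596120834350586) [35.7 42.1 47.1]
yellow 1808 ((456.1318359375, 186.48696899414062), (172.6405029296875, 80.31364440917969), 4.1671295166015625) [-1.5  2.9 11.9]
[371. 143.  -5.] [543. 231.  18.]
blue 1263 ((477.53387451171875, 69.18867492675781), (78.9529037475586, 155.8301544189453), 86.40019989013672) [-1.8  2.9 11. ]
[397.  26.  -5.] [556. 112.  16.]
(155, 100) [610.  96. 342.]
(162, 130) [568.  97. 287.]
(175, 160) [544.  97. 128.]
(210, 205) [447.  23.  17.]
(218, 222) [406. -12.  13.]
(243, 239) [370. -67.   3.]
(300, 245) [ 360. -226.  -91.]
(243, 150) [554. -65. 172.]
(244, 200) [452. -68.  10.]
(375, 200) [ 467. -401.   14.]
(372, 240) [ 371. -390.    3.]
(380, 160) [ 574. -409.   33.]
(295, 
[... 267 characters left out ...]
94. 348. 120.]
152 45 [544.  96. 167.] [554. 110. 251.]
164 158 [539.  94.  70.] [560. 110. 227.]
176 8 [539.  94.  70.] [555.  95.  79.]
236 50 [552. -65.  81.] [560. -53. 224.]
260 161 [ 468. -132.   70.] [ 519. -108.  145.]
272 191 [ 464. -161.   71.] [ 514. -132.  147.]
284 190 [ 458. -189.   70.] [ 510. -159.  148.]
296 195 [ 455. -217.   71.] [ 582. -186.  148.]
308 203 [ 451. -245.   71.] [ 582. -212.  153.]
320 160 [ 448. -265.   71.] [ 582. -239.  152.]
332 12 [ 580. -289.  147.] [ 582. -265.  156.]
344 27 [ 580. -325.   80.] [ 598. -291.  156.]
356 30 [ 555. -358.   71.] [ 582. -318.  156.]
368 47 [ 553. -370.  115.] [ 583. -332.  233.]
380 5 [ 580. -375.  151.] [ 582. -370.  158.]
```

Emit:
apply_moves --commands '[{"dx": -41.9, "dy": -38.8, "dz": 5.0, "yaw": 1.169}, {"dx": -41.9, "dy": -38.8, "dz": 5.0, "yaw": 1.169}, {"dx": -41.9, "dy": -38.8, "dz": 5.0, "yaw": 1.169}, {"dx": -41.9, "dy": -38.8, "dz": 5.0, "yaw": 1.169}, {"dx": -41.9, "dy": -38.8, "dz": 5.0, "yaw": 1.169}, {"dx": -41.9, "dy": -38.8, "dz": 5.0, "yaw": 1.169}, {"dx": -41.9, "dy": -38.8, "dz": 5.0, "yaw": 1.169}, {"dx": -41.9, "dy": -38.8, "dz": 5.0, "yaw": 1.169}, {"dx": -41.9, "dy": -38.8, "dz": 5.0, "yaw": 1.169}, {"dx": -41.9, "dy": -38.8, "dz": 5.0, "yaw": 1.169}, {"dx": -41.9, "dy": -38.8, "dz": 5.0, "yaw": 1.169}, {"dx": -41.9, "dy": -38.8, "dz": 5.0, "yaw": 1.169}]' --grip -1 --newtons 40

```text
time_s: 1.3
tcp_pos: [440.3, -41.3, 146.7]
orientation: [[0.004, 1.0, 0.0], [1.0, -0.004, -0.001], [-0.001, 0.0, -1.0]]
ft_force: [0.5, 0.6, -0.0]
finger_gap: 85.1
gripper_force: 0.0
```

```bash
cat > go.py <<'E'
import sys
from h import *
s=state();R=np.array(s["orientation"]);p=np.array(s["tcp_pos"])
print(s["time_s"],p.round(1),"ydir",np.degrees(np.arctan2(R[1,1],R[0,1])).round(2),"F",np.round(s["ft_force"],1),"gap",round(s["finger_gap"],1),round(s["gripper_force"],1))
for a in sys.argv[1:]:
    t=np.array(list(map(float,a.split(","))));print(a,"-> cm",(R.T@(t-p)/10).round(2))
E
python3 go.py 439,-39,120 439,-39,10
```

```text
1.3 [440.3 -41.3 146.7] ydir -0.23 F [ 0.5  0.6 -0. ] gap 85.1 0.0
439,-39,120 -> cm [ 0.23 -0.13  2.67]
439,-39,10 -> cm [ 0.24 -0.13 13.67]
```

Emit:
apply_moves --commands '[{"dz": 0.5}, {"dx": 0.2, "dy": -0.1, "dz": 4}, {"dx": 0.2, "dy": -0.1, "dz": 7}, {"dx": 0.2, "dy": -0.1, "dz": 10}, {"dx": 0.2, "dy": -0.1, "dz": 12}, {"dx": 0.2, "dy": -0.1, "dz": 13}, {"dx": 0.2, "dy": -0.1, "dz": 13.6}, {"dx": 0.2, "dy": -0.1, "dz": 13.6}, {"dx": 0.2, "dy": -0.1, "dz": 13.6}]'

```text
schema error: expected keys dx, dy, dz, yaw
```

```bash
python3 - <<'E'
from h import *
c=capture("scene");cv2.imwrite("pics/s1.png",cv2.resize(cv2.cvtColor(c["img"],cv2.COLOR_RGB2BGR)[120:260,130:320],None,fx=4,fy=4))
E
python3 go.py 439,-39,10
```

```text
1.35 [441.4 -42.8 146.5] ydir -0.3 F [ 0.5 -1.5 -0.1] gap 85.5 0.0
439,-39,10 -> cm [ 0.42 -0.26 13.65]
```

View pics/s1.png

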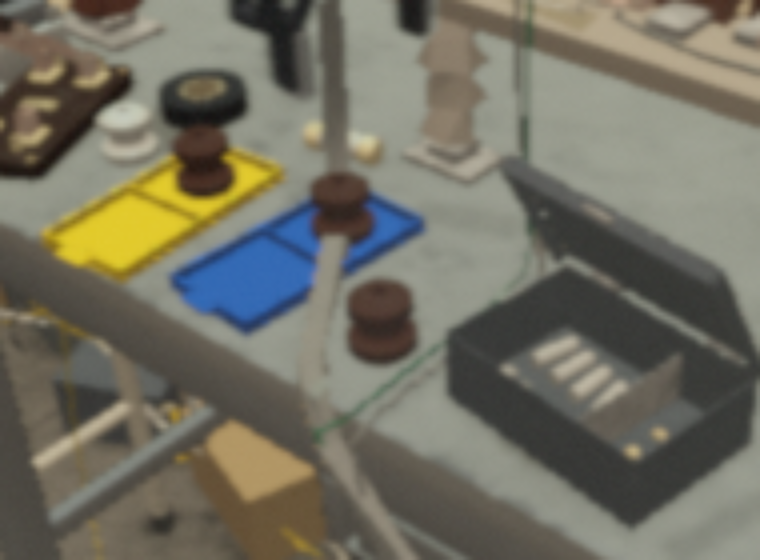

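The move was refused because every key is required, so the gripper is still high. The crop shows brown_a at (382,320), clear of the blue tray, with the grey cable on the desk beside it.

Emit:
apply_moves --commands '[{"dx": 0, "dy": 0, "dz": 2, "yaw": 0}, {"dx": 0, "dy": 0, "dz": 5, "yaw": 0}, {"dx": 0, "dy": 0, "dz": 7, "yaw": 0}, {"dx": 0, "dy": 0, "dz": 7.5, "yaw": 0}, {"dx": 0, "dy": 0, "dz": 7.5, "yaw": 0}, {"dx": 0, "dy": 0, "dz": 7.5, "yaw": 0}]'

```text
time_s: 1.95
tcp_pos: [439.9, -37.7, 73.0]
orientation: [[-0.0, 1.0, 0.001], [1.0, 0.0, -0.0], [-0.0, 0.001, -1.0]]
ft_force: [-0.2, -0.8, -0.7]
finger_gap: 85.6
gripper_force: 0.0
```

```bash
python3 go.py 439,-39,10
```

```text
1.95 [439.9 -37.7  73. ] ydir 0.02 F [-0.2 -0.8 -0.7] gap 85.6 0.0
439,-39,10 -> cm [-0.13 -0.1   6.3 ]
```

Emit:
apply_moves --commands '[{"dx": -0.1, "dy": -0.1, "dz": 2, "yaw": 0}, {"dx": -0.1, "dy": -0.1, "dz": 4, "yaw": 0}, {"dx": -0.1, "dy": -0.1, "dz": 5.5, "yaw": 0}, {"dx": -0.1, "dy": -0.1, "dz": 6.2, "yaw": 0}, {"dx": -0.1, "dy": -0.1, "dz": 6.2, "yaw": 0}, {"dx": -0.1, "dy": -0.1, "dz": 6.2, "yaw": 0}]'

```text
time_s: 2.55
tcp_pos: [439.1, -38.8, 11.1]
orientation: [[-0.0, 1.0, 0.002], [1.0, 0.0, -0.0], [-0.0, 0.002, -1.0]]
ft_force: [-0.8, -0.2, 0.4]
finger_gap: 85.4
gripper_force: 0.0
```

Emit:
apply_moves --commands '[{"dx": 0, "dy": 0, "dz": 0, "yaw": 0}, {"dx": 0, "dy": 0, "dz": 0, "yaw": 0}, {"dx": 0, "dy": 0, "dz": 0, "yaw": 0}, {"dx": 0, "dy": 0, "dz": 0, "yaw": 0}, {"dx": 0, "dy": 0, "dz": 0, "yaw": 0}, {"dx": 0, "dy": 0, "dz": 0, "yaw": 0}, {"dx": 0, "dy": 0, "dz": 0, "yaw": 0}, {"dx": 0, "dy": 0, "dz": 0, "yaw": 0}, {"dx": 0, "dy": 0, "dz": 0, "yaw": 0}, {"dx": 0, "dy": 0, "dz": 0, "yaw": 0}]' --grip 1 --newtons 40

```text
time_s: 3.55
tcp_pos: [438.2, -38.8, 10.2]
orientation: [[0.0, 1.0, -0.0], [1.0, -0.0, 0.0], [0.0, -0.0, -1.0]]
ft_force: [0.3, 0.4, 0.5]
finger_gap: -0.0
gripper_force: 0.0
```

```bash
python3 go.py 437.5,71.5,80
```

```text
3.55 [438.2 -38.8  10.2] ydir -0.0 F [0.3 0.4 0.5] gap -0.0 0.0
437.5,71.5,80 -> cm [11.03 -0.07 -6.98]
```

Fingers shut on nothing. I need to look.

```bash
python3 - <<'E'
from h import *
c=capture("scene");t=capture("top");np.savez("top1",**t);np.savez("scene1",**c)
a=cv2.resize(c["img"][140:240,170:290],None,fx=5,fy=5);b=cv2.resize(t["img"][140:250,180:280],None,fx=2,fy=500/110) if 0 else None
cv2.imwrite("pics/s2.png",cv2.cvtColor(a,cv2.COLOR_RGB2BGR))
E
```

```text
(no output)
```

View pics/s2.png

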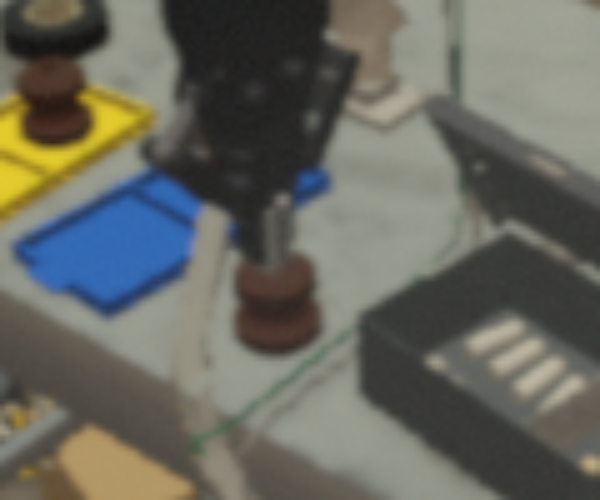

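```bash
python3 - <<'E'
from h import *
for f,(u,v) in (("scene",(225,200)),("scene1",(225,200)),("scene",(338,260)),("scene",(180,160)),("scene",(215,172))):
    c=dict(np.load(f+".npz"));w=world(c);im=c["img"]
    q=w[v-14:v+15,u-14:u+15];i=im[v-14:v+15,u-14:u+15].astype(int)
    m=(q[...,2]>5)&(q[...,2]<70)&(i[...,0]-i[...,2]>12)&(i.sum(-1)<260)
    p=q[m];print(f,u,v,m.sum(),np.median(p,0).round(1),np.percentile(p,5,axis=0).round(),np.percentile(p,95,axis=0).round())
# tray + desk colours from the scene camera
c=dict(np.load("scene.npz"));w=world(c);hsv=cv2.cvtColor(c["img"],cv2.COLOR_RGB2HSV)
for n,lo,hi in(("yellow",(22,150,90),(34,255,255)),("blue",(100,150,60),(125,255,255))):
    m=cv2.inRange(hsv,lo,hi)>0;m[:150]=0;m[215:]=0;m[:,:130]=0;m[:,250:]=0
    p=w[m&(abs(w[...,2])<30)];print(n,len(p),cv2.minAreaRect(p[:,:2].astype(np.float32)),np.median(p[:,2]))
t=dict(np.load("top1.npz"));w=world(t)
for y in range(196,222,3): print(y,[(int(x)) if x==x else -1 for x in w[y,216:252:2,2]])
print(t["camera_matrix"],np.load("scene.npz")["camera_matrix"])
# project TCP
def proj(c,P):
    q=np.linalg.inv(c["pose"])@np.append(P,1);K=c["camera_matrix"];return K[0,0]*q[0]/-q[2]+K[0,2],K[1,1]*-q[1]/-q[2]+K[1,2]
print(proj(t,[438,-39,10]),proj(c,[438,-39,10]),proj(c,[438,-39,42]),proj(t,[438,-39,42]))
E
```

```text
scene 225 200 285 [431.6 -48.9  30.8] [421. -59.   8.] [451. -31.  41.]
scene1 225 200 263 [430.5 -49.8  28.5] [421. -60.   7.] [451. -32.  41.]
scene 338 260 470 [ 421.1 -354.5   33.4] [ 411. -369.    8.] [ 440. -336.   41.]
scene 180 160 214 [491.7 177.7  31.8] [479. 168.   9.] [511. 196.  44.]
scene 215 172 186 [507.5  55.7  35.7] [497.  47.  12.] [524.  74.  44.]
yellow 824 ((453.64068603515625, 186.21461486816406), (170.7168426513672, 84.85521697998047), 4.800236225128174) 3.375175215017066
blue 705 ((471.12371826171875, 68.09619903564453), (82.2073745727539, 167.5417022705078), 86.40492248535156) 2.943730728217929
196 [589, 590, 587, 589, 587, 587, 587, 585, 583, 580, 573, 561, 556, 540, 505, -3, 0, -4]
199 [595, 595, 592, 595, 592, 592, 590, 589, 589, 589, 581, 572, 555, 526, 497, 3, 0, -1]
202 [601, 599, 599, 598, 599, 596, 597, 593, 594, 590, 588, 582, 567, 516, 218, 3, 0, -2]
205 [604, 603, 603, 603, 601, 600, 601, 601, 598, 595, 592, 588, 578, 501, 372, 0, -2, -1]
208 [610, 609, 608, 609, 608, 607, 605, 604, 603, 600, 597, 594, 585, 486, 365, 0, -4, 1]
211 [613, 613, 611, 611, 610, 610, 610, 608, 606, 604, 601, 596, 592, 376, 5, -4, 1, -3]
214 [617, 617, 617, 616, 614, 616, 614, 614, 613, 611, 606, 605, 598, -1, 5, -1, -2, -2]
217 [622, 622, 622, 620, 619, 619, 617, 616, 615, 613, 612, 608, 603, -3, 6, -2, 0, 1]
220 [625, 626, 624, 626, 624, 623, 624, 621, 620, 618, 615, 611, 607, 588, 0, -4, 0, 0]
[[499.90177801   0.         254.76006342]
 [  0.         499.90177801 192.1792222 ]
 [  0.           0.           1.        ]] [[347.09937094   0.         252.92660085]
 [  0.         347.09937094 195.54547866]
 [  0.           0.           1.        ]]
(np.float64(232.17054872363977), np.float64(209.2734277281735)) (np.float64(223.94540879583943), np.float64(203.01193360425512)) (np.float64(223.09832296945183), np.float64(192.5012412821598)) (np.float64(231.57256962205764), np.float64(207.74795812458365))
```

```bash
python3 - <<'E'
from h import *
c=dict(np.load("scene1.npz"));w=world(c);im=c["img"]
for v in range(168,206,3): print(v,*[f"{u}:{w[v,u].round().tolist()}{im[v,u].tolist()}" for u in (217,221,225,228,231)])
s=state();print(s["joint_pos"],s["joint_torque"])
E
```

```text
168 217:[417.0, -47.0, 125.0][36, 37, 37] 221:[423.0, -54.0, 124.0][38, 38, 37] 225:[441.0, -48.0, 113.0][41, 41, 40] 228:[445.0, -54.0, 114.0][39, 39, 39] 231:[461.0, -49.0, 104.0][45, 45, 43]
171 217:[421.0, -43.0, 113.0][48, 46, 46] 221:[422.0, -54.0, 117.0][39, 40, 37] 225:[442.0, -47.0, 104.0][39, 40, 39] 228:[450.0, -48.0, 101.0][39, 41, 39] 231:[459.0, -49.0, 97.0][42, 44, 43]
174 217:[432.0, -30.0, 95.0][44, 42, 41] 221:[422.0, -53.0, 109.0][37, 38, 38] 225:[440.0, -48.0, 97.0][40, 41, 40] 228:[447.0, -51.0, 95.0][38, 39, 41] 231:[552.0, 40.0, 5.0][41, 65, 109]
177 217:[417.0, -44.0, 100.0][51, 51, 51] 221:[424.0, -51.0, 99.0][42, 40, 40] 225:[441.0, -46.0, 88.0][41, 44, 41] 228:[446.0, -51.0, 88.0][43, 50, 68] 231:[536.0, 25.0, 9.0][39, 72, 124]
180 217:[412.0, -50.0, 97.0][42, 42, 41] 221:[423.0, -51.0, 91.0][41, 41, 41] 225:[440.0, -47.0, 81.0][105, 103, 96] 228:[526.0, 27.0, 5.0][71, 76, 87] 231:[535.0, 25.0, 0.0][95, 106, 124]
183 217:[413.0, -47.0, 87.0][49, 47, 49] 221:[428.0, -45.0, 78.0][45, 45, 43] 225:[438.0, -48.0, 74.0][79, 77, 71] 228:[521.0, 24.0, -2.0][98, 100
[... 872 characters left out ...]
80, 60, 50] 225:[428.0, -54.0, 39.0][81, 59, 50] 228:[436.0, -56.0, 34.0][76, 56, 48] 231:[442.0, -60.0, 32.0][59, 49, 44]
201 217:[432.0, -21.0, 11.0][110, 104, 93] 221:[422.0, -46.0, 29.0][50, 40, 35] 225:[428.0, -53.0, 29.0][55, 43, 37] 228:[434.0, -58.0, 28.0][50, 41, 37] 231:[451.0, -51.0, 14.0][65, 48, 40]
204 217:[423.0, -30.0, 11.0][91, 78, 68] 221:[427.0, -40.0, 14.0][68, 48, 41] 225:[430.0, -50.0, 17.0][61, 44, 38] 228:[436.0, -54.0, 15.0][66, 48, 39] 231:[444.0, -57.0, 12.0][76, 53, 45]
[-8.82820815e-02  2.92206602e-01 -6.47479924e-01  6.31171831e-01
 -9.71986246e-06  1.48253590e+00] [ 1.71339743e-04 -3.54964650e+01  1.85389119e+01  1.50338645e-03
  8.25260713e-05  1.52290831e-06]
```

```bash
python3 - <<'E'
from h import *
c=dict(np.load("scene.npz"))
def proj(c,P):
    q=np.linalg.inv(c["pose"])@np.append(P,1);K=c["camera_matrix"];return (K[0,0]*q[0]/-q[2]+K[0,2]).round(),(K[1,1]*-q[1]/-q[2]+K[1,2]).round()
for z in (146,160,178,192): print(z,*[proj(c,[441.4+dx,-42.8,z]) for dx in (-50,50)])
E
```

```text
146 (np.float64(206.0), np.float64(164.0)) (np.float64(237.0), np.float64(146.0))
160 (np.float64(206.0), np.float64(158.0)) (np.float64(237.0), np.float64(141.0))
178 (np.float64(205.0), np.float64(151.0)) (np.float64(236.0), np.float64(134.0))
192 (np.float64(204.0), np.float64(145.0)) (np.float64(236.0), np.float64(128.0))
```

Emit:
apply_moves --commands '[{"dx": 0, "dy": 0, "dz": -2, "yaw": 0}, {"dx": 0, "dy": 0, "dz": -5, "yaw": 0}, {"dx": 0, "dy": 0, "dz": -7, "yaw": 0}, {"dx": 0, "dy": 0, "dz": -7, "yaw": 0}, {"dx": 0, "dy": 0, "dz": -7, "yaw": 0}]'

```text
time_s: 4.15
tcp_pos: [438.5, -38.8, 80.3]
orientation: [[-0.0, 1.0, 0.001], [1.0, 0.0, -0.0], [-0.0, 0.001, -1.0]]
ft_force: [0.1, 0.0, -0.4]
finger_gap: -0.0
gripper_force: 0.0
```

```bash
python3 - <<'E'
from h import *
c=capture("scene");np.savez("scene2",**c);w=world(c)
a=cv2.resize(c["img"][120:220,170:290],None,fx=5,fy=5)
cv2.imwrite("pics/s3.png",cv2.cvtColor(a,cv2.COLOR_RGB2BGR))
for v in range(150,205,3): print(v,*[f"{u}:{w[v,u].round().tolist()}{c['img'][v,u].tolist()}" for u in (221,224,227)])
E
python3 go.py
```

```text
150 221:[431.0, -50.0, 165.0][38, 37, 37] 224:[438.0, -52.0, 162.0][36, 35, 36] 227:[449.0, -50.0, 157.0][76, 77, 70]
153 221:[430.0, -51.0, 158.0][40, 39, 38] 224:[442.0, -48.0, 152.0][129, 125, 117] 227:[642.0, 137.0, -2.0][129, 131, 119]
156 221:[431.0, -49.0, 150.0][81, 79, 74] 224:[441.0, -48.0, 145.0][76, 74, 70] 227:[627.0, 124.0, -1.0][127, 129, 117]
159 221:[432.0, -47.0, 141.0][82, 81, 76] 224:[440.0, -48.0, 138.0][72, 69, 65] 227:[611.0, 109.0, 1.0][119, 122, 110]
162 221:[431.0, -47.0, 133.0][80, 76, 72] 224:[439.0, -49.0, 131.0][75, 74, 68] 227:[601.0, 100.0, -1.0][123, 124, 114]
165 221:[433.0, -45.0, 124.0][73, 71, 66] 224:[438.0, -49.0, 123.0][78, 77, 71] 227:[587.0, 87.0, 1.0][137, 139, 127]
168 221:[433.0, -44.0, 116.0][89, 86, 81] 224:[570.0, 83.0, -0.0][98, 110, 126] 227:[574.0, 75.0, 1.0][146, 151, 141]
171 221:[550.0, 77.0, 2.0][56, 67, 108] 224:[553.0, 67.0, 4.0][44, 82, 141] 227:[552.0, 54.0, 10.0][52, 76, 117]
174 221:[525.0, 52.0, 14.0][72, 48, 43] 224:[545.0, 60.0, 1.0][58, 95, 158] 227:[550.0, 53.0, 2.0][53, 105, 177]
177 221:[515.0, 43.0, 14.0][69, 51, 44
[... 478 characters left out ...]
0, 1.0][121, 118, 105] 227:[496.0, 4.0, 1.0][129, 128, 116]
192 221:[436.0, -34.0, 42.0][82, 62, 53] 224:[444.0, -36.0, 39.0][67, 50, 42] 227:[447.0, -43.0, 40.0][83, 62, 54]
195 221:[427.0, -42.0, 42.0][83, 62, 53] 224:[434.0, -46.0, 40.0][85, 66, 58] 227:[439.0, -51.0, 39.0][84, 63, 54]
198 221:[424.0, -45.0, 37.0][78, 57, 48] 224:[427.0, -52.0, 38.0][81, 61, 51] 227:[432.0, -57.0, 37.0][80, 59, 51]
201 221:[422.0, -46.0, 29.0][51, 42, 36] 224:[425.0, -53.0, 30.0][52, 41, 36] 227:[430.0, -58.0, 30.0][50, 41, 38]
204 221:[425.0, -41.0, 16.0][68, 48, 41] 224:[430.0, -47.0, 16.0][61, 46, 40] 227:[435.0, -53.0, 15.0][66, 49, 43]
4.2 [437.7 -38.7  79.6] ydir -0.0 F [-0.9 -0.3  1.2] gap -0.0 0.0
```

View pics/s3.png

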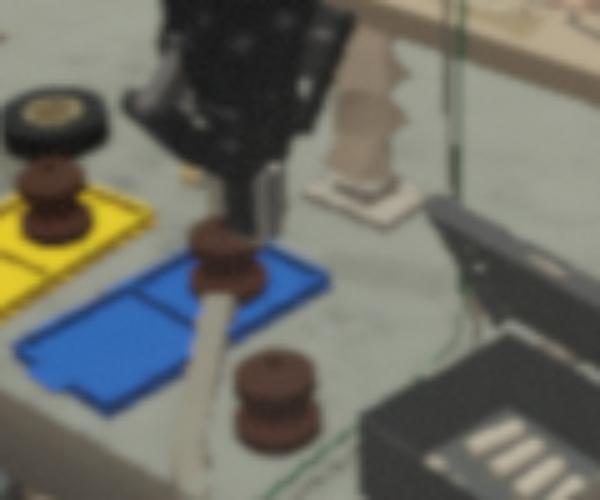

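The picture shows the closed fingertips at about crop (255,238). By depth they end at about z = 113–115, while the state says 80, so the true tips sit roughly 33 mm above the reported TCP. x and y agree with the report, and the insulator hasn't moved. I'll open, go lower, and check by camera on the way.

Emit:
apply_moves --commands '[{"dx": 0, "dy": 0, "dz": 0, "yaw": 0}, {"dx": 0, "dy": 0, "dz": 0, "yaw": 0}, {"dx": 0, "dy": 0, "dz": 0, "yaw": 0}, {"dx": 0, "dy": 0, "dz": 0, "yaw": 0}, {"dx": 0, "dy": 0, "dz": 0, "yaw": 0}, {"dx": 0, "dy": 0, "dz": 0, "yaw": 0}, {"dx": 0, "dy": 0, "dz": 0, "yaw": 0}, {"dx": 0, "dy": 0, "dz": 3, "yaw": 0}, {"dx": 0, "dy": 0, "dz": 6, "yaw": 0}, {"dx": 0, "dy": 0, "dz": 8, "yaw": 0}, {"dx": 0, "dy": 0, "dz": 9, "yaw": 0}, {"dx": 0, "dy": 0, "dz": 9, "yaw": 0}]' --grip -1

```text
time_s: 5.4
tcp_pos: [437.0, -38.7, -10.8]
orientation: [[-0.0, 1.0, -0.003], [1.0, 0.0, 0.0], [0.0, -0.003, -1.0]]
ft_force: [-0.6, 0.0, 0.2]
finger_gap: 85.6
gripper_force: 0.0
```

```bash
python3 - <<'E'
from h import *
c=capture("scene");np.savez("scene3",**c);w=world(c)
a=cv2.resize(c["img"][140:240,170:290],None,fx=5,fy=5)
cv2.imwrite("pics/s4.png",cv2.cvtColor(a,cv2.COLOR_RGB2BGR))
for v in range(180,215,2): print(v,*[f"{u}:{w[v,u].round().tolist()}{c['img'][v,u].mean():.0f}" for u in (203,206,209,212,215,218)])
E
python3 go.py
```

```text
180 203:[371.0, -49.0, 118.0]35 206:[394.0, -32.0, 99.0]42 209:[397.0, -39.0, 100.0]52 212:[397.0, -49.0, 104.0]68 215:[400.0, -55.0, 105.0]48 218:[410.0, -54.0, 99.0]48
182 203:[370.0, -50.0, 114.0]39 206:[396.0, -29.0, 91.0]38 209:[489.0, 64.0, 2.0]89 212:[396.0, -50.0, 100.0]54 215:[401.0, -54.0, 99.0]43 218:[504.0, 45.0, 2.0]91
184 203:[369.0, -50.0, 109.0]40 206:[395.0, -30.0, 87.0]41 209:[474.0, 48.0, 11.0]108 212:[393.0, -52.0, 97.0]45 215:[402.0, -52.0, 92.0]64 218:[488.0, 28.0, 12.0]92
186 203:[368.0, -50.0, 104.0]38 206:[394.0, -30.0, 81.0]59 209:[389.0, -46.0, 91.0]71 212:[394.0, -50.0, 90.0]41 215:[478.0, 30.0, 9.0]87 218:[487.0, 28.0, 5.0]70
188 203:[368.0, -49.0, 99.0]37 206:[382.0, -44.0, 89.0]48 209:[387.0, -48.0, 88.0]53 212:[394.0, -49.0, 84.0]62 215:[477.0, 29.0, 4.0]93 218:[488.0, 29.0, -2.0]110
190 203:[367.0, -50.0, 94.0]37 206:[381.0, -44.0, 84.0]40 209:[386.0, -48.0, 83.0]45 212:[458.0, 21.0, 12.0]102 215:[475.0, 28.0, -1.0]123 218:[480.0, 22.0, -1.0]143
192 203:[367.0, -49.0, 89.0]40 206:[379.0, -45.0, 80.0]41 209:[383.0, -50.0, 80.0]42 212:[393.0, -49.0, 74.
[... 1268 characters left out ...]
0, 10.0]143 209:[400.0, -25.0, 12.0]140 212:[415.0, -19.0, -1.0]145 215:[421.0, -23.0, -3.0]148 218:[419.0, -36.0, 5.0]83
210 203:[397.0, -6.0, -2.0]144 206:[391.0, -23.0, 10.0]142 209:[394.0, -31.0, 12.0]139 212:[409.0, -25.0, -1.0]142 215:[414.0, -31.0, -1.0]150 218:[419.0, -36.0, -2.0]142
212 203:[390.0, -13.0, -1.0]144 206:[387.0, -28.0, 9.0]142 209:[388.0, -37.0, 12.0]140 212:[404.0, -30.0, -1.0]131 215:[409.0, -35.0, -1.0]151 218:[413.0, -42.0, -1.0]150
214 203:[384.0, -20.0, 1.0]139 206:[379.0, -36.0, 11.0]140 209:[383.0, -41.0, 12.0]144 212:[398.0, -36.0, -0.0]145 215:[402.0, -42.0, -1.0]151 218:[406.0, -48.0, 1.0]152
5.45 [438.  -38.8  -9.9] ydir -0.0 F [-0.1  0.2 -0.3] gap 85.3 0.0
```

View pics/s4.png

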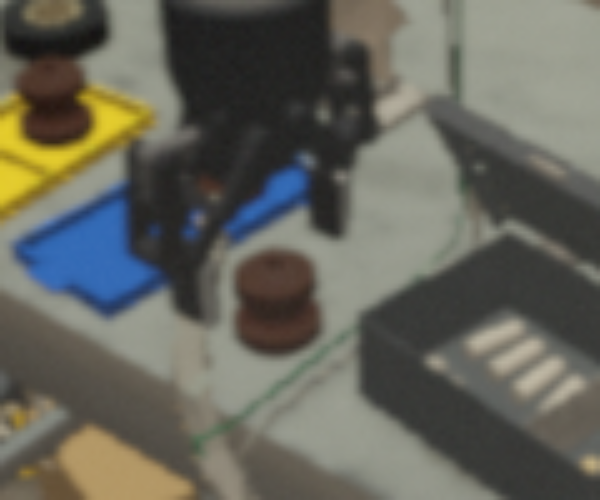

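The picture shows the open fingers straddling the insulator with tips still about 40 mm up. The grey cable runs under the near finger at about (195,330). I'll narrow the fingers first, so they come down inside the cable, then descend further.

Emit:
apply_moves --commands '[{"dx": 0, "dy": 0, "dz": 0, "yaw": 0}, {"dx": 0, "dy": 0, "dz": 0, "yaw": 0}, {"dx": 0, "dy": 0, "dz": 0, "yaw": 0}, {"dx": 0, "dy": 0, "dz": 0, "yaw": 0}, {"dx": 0, "dy": 0, "dz": 0.7, "yaw": 0}, {"dx": 0, "dy": 0, "dz": 1.3, "yaw": 0}, {"dx": 0, "dy": 0, "dz": 1.8, "yaw": 0}, {"dx": 0, "dy": 0, "dz": 2.0, "yaw": 0}, {"dx": 0, "dy": 0, "dz": 2.0, "yaw": 0}, {"dx": 0, "dy": 0, "dz": 2.0, "yaw": 0}]' --grip -0.5

```text
time_s: 6.45
tcp_pos: [438.2, -38.8, -29.9]
orientation: [[0.0, 1.0, -0.0], [1.0, -0.0, -0.0], [-0.0, -0.0, -1.0]]
ft_force: [-0.0, -0.1, -0.6]
finger_gap: 64.0
gripper_force: 0.0
```

```bash
python3 - <<'E'
from h import *
c=capture("scene");np.savez("scene4",**c);w=world(c)
for v in range(196,218,2): print(v,*[f"{u}:{w[v,u].round().tolist()}{c['img'][v,u].mean():.0f}" for u in (208,211,213,215,217)])
E
python3 go.py
```

```text
196 208:[379.0, -50.0, 71.0]40 211:[393.0, -44.0, 60.0]48 213:[394.0, -50.0, 62.0]49 215:[401.0, -49.0, 58.0]42 217:[422.0, -34.0, 39.0]51
198 208:[379.0, -50.0, 66.0]37 211:[392.0, -45.0, 55.0]41 213:[394.0, -49.0, 56.0]42 215:[398.0, -52.0, 56.0]48 217:[422.0, -33.0, 33.0]53
200 208:[378.0, -49.0, 60.0]44 211:[392.0, -45.0, 50.0]39 213:[393.0, -50.0, 52.0]46 215:[400.0, -49.0, 46.0]82 217:[444.0, -8.0, 1.0]66
202 208:[392.0, -34.0, 39.0]99 211:[393.0, -42.0, 42.0]40 213:[396.0, -46.0, 42.0]50 215:[401.0, -47.0, 39.0]87 217:[430.0, -24.0, 11.0]73
204 208:[392.0, -32.0, 32.0]110 211:[392.0, -43.0, 37.0]40 213:[396.0, -45.0, 35.0]45 215:[398.0, -49.0, 36.0]82 217:[405.0, -50.0, 33.0]75
206 208:[393.0, -30.0, 24.0]114 211:[392.0, -42.0, 30.0]44 213:[396.0, -45.0, 30.0]52 215:[399.0, -48.0, 29.0]82 217:[406.0, -48.0, 25.0]76
208 208:[399.0, -23.0, 11.0]133 211:[391.0, -42.0, 26.0]53 213:[395.0, -45.0, 25.0]44 215:[399.0, -47.0, 22.0]80 217:[404.0, -49.0, 21.0]77
210 208:[393.0, -28.0, 11.0]143 211:[407.0, -23.0, -0.0]105 213:[394.0, -45.0, 18.0]79 215:[398.0, -47.0, 17.0]86 217:[404.0, -48.0, 14.0]94
212 208:[388.0, -34.0, 11.0]142 211:[397.0, -34.0, 5.0]117 213:[405.0, -33.0, -0.0]140 215:[408.0, -36.0, -1.0]132 217:[411.0, -40.0, -0.0]141
214 208:[383.0, -39.0, 11.0]143 211:[396.0, -34.0, -0.0]142 213:[400.0, -37.0, -2.0]148 215:[405.0, -39.0, -4.0]150 217:[405.0, -45.0, -0.0]151
216 208:[379.0, -42.0, 9.0]146 211:[392.0, -38.0, -2.0]145 213:[395.0, -41.0, -2.0]148 215:[397.0, -46.0, -1.0]149 217:[399.0, -52.0, 1.0]149
6.5 [438.3 -38.8 -29.8] ydir 0.0 F [ 1.   0.6 -0.1] gap 64.1 0.0
```

Emit:
apply_moves --commands '[{"dx": 0, "dy": 0, "dz": -0.4, "yaw": 0}, {"dx": 0, "dy": 0, "dz": -0.4, "yaw": 0}, {"dx": 0, "dy": 0, "dz": -0.4, "yaw": 0}]'

```text
time_s: 6.8
tcp_pos: [438.6, -38.8, -25.4]
orientation: [[0.0, 1.0, 0.001], [1.0, -0.0, -0.0], [-0.0, 0.001, -1.0]]
ft_force: [0.8, -0.4, 0.2]
finger_gap: 63.9
gripper_force: 0.0
```

Emit:
apply_moves --commands '[{"dx": 0, "dy": 0, "dz": 0, "yaw": 0}, {"dx": 0, "dy": 0, "dz": 0, "yaw": 0}, {"dx": 0, "dy": 0, "dz": 0, "yaw": 0}, {"dx": 0, "dy": 0, "dz": 0, "yaw": 0}, {"dx": 0, "dy": 0, "dz": 0, "yaw": 0}, {"dx": 0, "dy": 0, "dz": 0, "yaw": 0}]' --grip 1 --newtons 40

```text
time_s: 7.4
tcp_pos: [438.9, -38.8, -25.2]
orientation: [[0.0, 1.0, 0.001], [1.0, -0.0, -0.0], [-0.0, 0.001, -1.0]]
ft_force: [-1.4, -0.1, 7.2]
finger_gap: 41.0
gripper_force: 40.1
```

```bash
python3 go.py
```

```text
7.4 [438.9 -38.8 -25.2] ydir -0.01 F [-1.4 -0.1  7.2] gap 41.0 40.1
```

Gap is 41 and the tool is pushed up by 7 N, so the grip sits on the slope above the widest part. I'll regrip lower.

Emit:
apply_moves --commands '[{"dx": 0, "dy": 0, "dz": 0, "yaw": 0}, {"dx": 0, "dy": 0, "dz": 0, "yaw": 0}, {"dx": 0, "dy": 0, "dz": 0, "yaw": 0}, {"dx": 0, "dy": 0, "dz": 0.4, "yaw": 0}, {"dx": 0, "dy": 0, "dz": 0.8, "yaw": 0}, {"dx": 0, "dy": 0, "dz": 0.8, "yaw": 0}, {"dx": 0, "dy": 0, "dz": 0.8, "yaw": 0}]' --grip -0.5

```text
time_s: 8.1
tcp_pos: [437.8, -38.8, -34.1]
orientation: [[0.0, 1.0, -0.001], [1.0, -0.0, 0.0], [0.0, -0.001, -1.0]]
ft_force: [-0.4, 0.2, 0.5]
finger_gap: 64.0
gripper_force: 0.0
```

Emit:
apply_moves --commands '[{"dx": 0, "dy": 0, "dz": 0, "yaw": 0}, {"dx": 0, "dy": 0, "dz": 0, "yaw": 0}, {"dx": 0, "dy": 0, "dz": 0, "yaw": 0}, {"dx": 0, "dy": 0, "dz": 0, "yaw": 0}, {"dx": 0, "dy": 0, "dz": 0, "yaw": 0}, {"dx": 0, "dy": 0, "dz": 0, "yaw": 0}]' --grip 1

```text
time_s: 8.7
tcp_pos: [438.5, -38.8, -33.4]
orientation: [[0.0, 1.0, 0.001], [1.0, -0.0, -0.0], [-0.0, 0.001, -1.0]]
ft_force: [-1.0, -0.1, 5.9]
finger_gap: 42.4
gripper_force: 40.5
```

```bash
python3 - <<'E'
from h import *
c=capture("scene");np.savez("scene5",**c);w=world(c)
a=cv2.resize(c["img"][160:220,190:260],None,fx=8,fy=8)
cv2.imwrite("pics/s5.png",cv2.cvtColor(a,cv2.COLOR_RGB2BGR))
E
python3 go.py
```

```text
8.75 [438.4 -38.8 -33.4] ydir -0.0 F [-1.5  0.1  5.8] gap 42.2 40.5
```

View pics/s5.png

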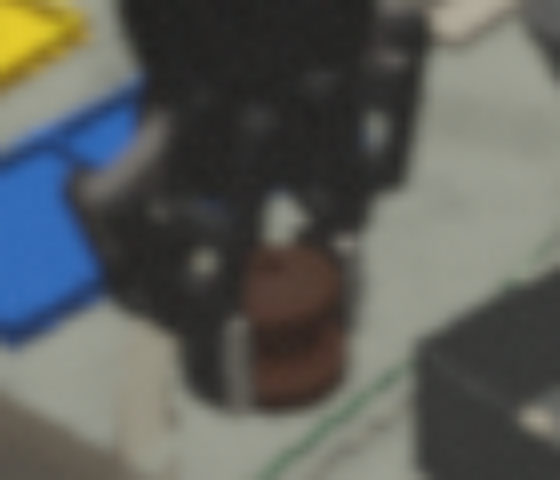

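The crop shows the near finger's tip at about (235,410), reaching almost to the insulator's base, which is a good grasp. I'll work out the tip height, because the tips have to clear the tray wall.

```bash
python3 - <<'E'
from h import *
c=dict(np.load("scene5.npz"));w=world(c)
def proj(P):
    q=np.linalg.inv(c["pose"])@np.append(P,1);K=c["camera_matrix"];return (K[0,0]*q[0]/-q[2]+K[0,2]).round(1),(K[1,1]*-q[1]/-q[2]+K[1,2]).round(1)
for z in (0,3,6,10):print(z,proj([410,-49,z]))
for u in (216,218,220): print(u,[(v,*w[v,u].round().astype(int).tolist()) for v in range(206,215)])
E
```

```text
0 (np.float64(219.4), np.float64(213.4))
3 (np.float64(219.3), np.float64(212.5))
6 (np.float64(219.2), np.float64(211.5))
10 (np.float64(219.1), np.float64(210.2))
216 [(206, 403, -47, 26), (207, 405, -45, 21), (208, 405, -44, 17), (209, 404, -45, 15), (210, 404, -44, 12), (211, 410, -38, 2), (212, 410, -38, -1), (213, 407, -41, -1), (214, 404, -43, -1)]
218 [(206, 410, -46, 21), (207, 410, -46, 18), (208, 412, -44, 13), (209, 410, -45, 12), (210, 411, -44, 7), (211, 409, -46, 6), (212, 410, -45, 2), (213, 410, -44, -1), (214, 407, -47, -1)]
220 [(206, 413, -50, 21), (207, 414, -49, 18), (208, 414, -49, 14), (209, 414, -48, 11), (210, 414, -48, 8), (211, 412, -50, 7), (212, 415, -46, -1), (213, 412, -50, 1), (214, 410, -51, -1)]
```

Emit:
apply_moves --commands '[{"dx": 0, "dy": 0, "dz": 0, "yaw": 0}, {"dx": 0, "dy": 0, "dz": 0, "yaw": 0}, {"dx": 0, "dy": 0, "dz": 0, "yaw": 0}, {"dx": 0, "dy": 0, "dz": -0.5, "yaw": 0}, {"dx": 0, "dy": 0, "dz": -0.5, "yaw": 0}, {"dx": 0, "dy": 0, "dz": -0.5, "yaw": 0}]' --grip -0.5

```text
time_s: 9.35
tcp_pos: [438.5, -38.8, -28.6]
orientation: [[-0.0, 1.0, 0.001], [1.0, 0.0, -0.0], [-0.0, 0.001, -1.0]]
ft_force: [-0.2, 0.3, -0.4]
finger_gap: 63.9
gripper_force: 0.0
```

Emit:
apply_moves --commands '[{"dx": 0, "dy": 0, "dz": 0, "yaw": 0}, {"dx": 0, "dy": 0, "dz": 0, "yaw": 0}, {"dx": 0, "dy": 0, "dz": 0, "yaw": 0}, {"dx": 0, "dy": 0, "dz": 0, "yaw": 0}, {"dx": 0, "dy": 0, "dz": 0, "yaw": 0}, {"dx": 0, "dy": 0, "dz": 0, "yaw": 0}, {"dx": 0, "dy": 0, "dz": -1, "yaw": 0}, {"dx": 0, "dy": 0, "dz": -2, "yaw": 0}, {"dx": 0, "dy": 0, "dz": -4, "yaw": 0}, {"dx": 0, "dy": 0, "dz": -6, "yaw": 0}, {"dx": 0, "dy": 0, "dz": -6, "yaw": 0}, {"dx": 0, "dy": 0, "dz": -6, "yaw": 0}]' --grip 1

```text
time_s: 10.55
tcp_pos: [438.8, -38.8, 31.7]
orientation: [[0.0, 1.0, 0.002], [1.0, -0.0, -0.0], [-0.0, 0.002, -1.0]]
ft_force: [0.1, 0.7, -2.2]
finger_gap: 41.8
gripper_force: 41.2
```

```bash
python3 - <<'E'
from h import *
c=capture("scene");np.savez("scene6",**c);w=world(c);i=c["img"].astype(int)
m=(i[...,0]-i[...,2]>12)&(i.sum(-1)<280)&(abs(w[...,0]-438)<35)&(abs(w[...,1]+45)<30)&(w[...,2]>2)
print(m.sum(),np.percentile(w[m],[2,50,98],axis=0).round())
E
python3 go.py 438,71.5,32
```

```text
2283 [[403. -75.  71.]
 [426. -69. 339.]
 [462. -27. 451.]]
10.6 [437.9 -38.8  31. ] ydir -0.0 F [ 0.2 -0.  -1.8] gap 41.5 41.2
438,71.5,32 -> cm [ 1.103e+01  1.000e-02 -1.000e-01]
```

Held and lifted. Next is the blue tray.

Emit:
apply_moves --commands '[{"dx": 2, "dy": 0, "dz": 0, "yaw": 0}, {"dx": 5, "dy": 0, "dz": 0, "yaw": 0}, {"dx": 8, "dy": 0, "dz": 0, "yaw": 0}, {"dx": 10, "dy": 0, "dz": 0, "yaw": 0}, {"dx": 11, "dy": 0, "dz": 0, "yaw": 0}, {"dx": 11, "dy": 0, "dz": 0, "yaw": 0}, {"dx": 11, "dy": 0, "dz": 0, "yaw": 0}, {"dx": 11, "dy": 0, "dz": 1.5, "yaw": 0}, {"dx": 11, "dy": 0, "dz": 3, "yaw": 0}, {"dx": 11, "dy": 0, "dz": 4, "yaw": 0}, {"dx": 11, "dy": 0, "dz": 4, "yaw": 0}, {"dx": 11, "dy": 0, "dz": 4, "yaw": 0}]'

```text
time_s: 11.8
tcp_pos: [438.1, 70.7, -8.8]
orientation: [[0.001, 1.0, -0.001], [1.0, -0.001, -0.0], [-0.0, -0.001, -1.0]]
ft_force: [0.4, -0.3, -1.5]
finger_gap: 41.6
gripper_force: 41.1
```

Emit:
apply_moves --commands '[{"dx": 0, "dy": 0, "dz": 0.6, "yaw": 0}, {"dx": 0, "dy": 0, "dz": 1.1, "yaw": 0}, {"dx": 0, "dy": 0, "dz": 1.5, "yaw": 0}, {"dx": 0, "dy": 0, "dz": 1.6, "yaw": 0}, {"dx": 0, "dy": 0, "dz": 1.6, "yaw": 0}, {"dx": 0, "dy": 0, "dz": 1.6, "yaw": 0}]'

```text
time_s: 12.4
tcp_pos: [438.3, 71.3, -24.7]
orientation: [[-0.0, 1.0, 0.0], [1.0, 0.0, 0.0], [0.0, 0.0, -1.0]]
ft_force: [-0.7, 0.6, -1.5]
finger_gap: 41.5
gripper_force: 41.2
```

```bash
python3 - <<'E'
from h import *
c=capture("scene")
a=cv2.resize(c["img"][145:225,160:270],None,fx=6,fy=6)
cv2.imwrite("pics/s6.png",cv2.cvtColor(a,cv2.COLOR_RGB2BGR))
E
python3 go.py
```

```text
12.45 [438.4  71.3 -24.7] ydir 0.0 F [ 0.2 -0.8 -2.5] gap 41.6 41.2
```

View pics/s6.png

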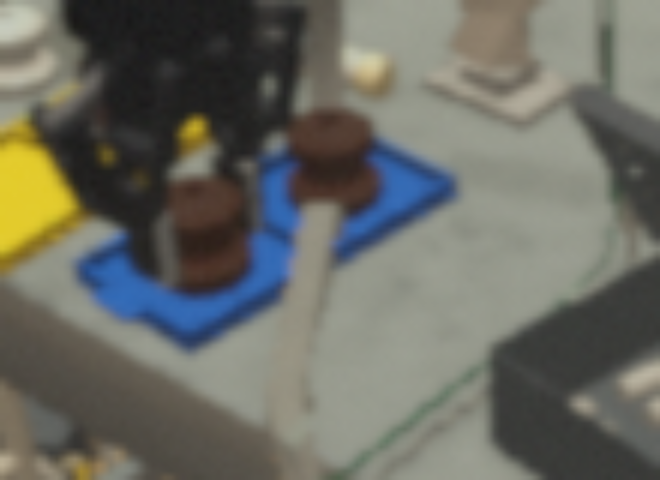

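The picture shows the insulator upright in the blue near compartment, base at about (205,280) and within the walls. I'll lower the last millimetre or two, release and rise.

Emit:
apply_moves --commands '[{"dx": 0, "dy": 0, "dz": 0.1, "yaw": 0}, {"dx": 0, "dy": 0, "dz": 0.15, "yaw": 0}, {"dx": 0, "dy": 0, "dz": 0.15, "yaw": 0}]'

```text
time_s: 12.75
tcp_pos: [438.5, 71.3, -25.4]
orientation: [[-0.0, 1.0, 0.001], [1.0, 0.0, 0.0], [0.0, 0.001, -1.0]]
ft_force: [-1.7, -0.1, 8.7]
finger_gap: 41.7
gripper_force: 42.3
```

Emit:
apply_moves --commands '[{"dx": 0, "dy": 0, "dz": 0, "yaw": 0}, {"dx": 0, "dy": 0, "dz": 0, "yaw": 0}, {"dx": 0, "dy": 0, "dz": 0, "yaw": 0}, {"dx": 0, "dy": 0, "dz": 0, "yaw": 0}, {"dx": 0, "dy": 0, "dz": -1, "yaw": 0}, {"dx": 0, "dy": 0, "dz": -3, "yaw": 0}, {"dx": 0, "dy": 0, "dz": -7, "yaw": 0}, {"dx": 0, "dy": 0, "dz": -12, "yaw": 0}, {"dx": 0, "dy": 0, "dz": -17, "yaw": 0}, {"dx": 0, "dy": 0, "dz": -20, "yaw": 0}, {"dx": 0, "dy": 0, "dz": -20, "yaw": 0}, {"dx": 0, "dy": 0, "dz": -20, "yaw": 0}]' --grip -0.4

```text
time_s: 13.95
tcp_pos: [438.7, 71.3, 174.7]
orientation: [[0.0, 1.0, 0.002], [1.0, -0.0, 0.0], [0.0, 0.002, -1.0]]
ft_force: [-0.5, -0.2, -1.0]
finger_gap: 60.0
gripper_force: 0.0
```

```bash
python3 go.py 430.5,-347,174 430.5,-347,-29
```

```text
13.95 [438.7  71.3 174.7] ydir -0.0 F [-0.5 -0.2 -1. ] gap 60.0 0.0
430.5,-347,174 -> cm [-41.83  -0.82   0.06]
430.5,-347,-29 -> cm [-41.84  -0.86  20.36]
```

Emit:
apply_moves --commands '[{"dx": -3, "dy": 0, "dz": 0, "yaw": 0}, {"dx": -8, "dy": -0.4, "dz": 0, "yaw": 0}, {"dx": -13, "dy": -0.8, "dz": 0, "yaw": 0}, {"dx": -18, "dy": -0.8, "dz": 0, "yaw": 0}, {"dx": -23, "dy": -0.8, "dz": 0, "yaw": 0}, {"dx": -28, "dy": -0.8, "dz": 0, "yaw": 0}, {"dx": -33, "dy": -0.8, "dz": 0, "yaw": 0}, {"dx": -37, "dy": -0.8, "dz": 0, "yaw": 0}, {"dx": -40, "dy": -0.8, "dz": 0, "yaw": 0}, {"dx": -41.8, "dy": -0.8, "dz": 0, "yaw": 0}, {"dx": -41.8, "dy": -0.8, "dz": 0, "yaw": 0}, {"dx": -41.8, "dy": -0.8, "dz": 0, "yaw": 0}]' --grip -0.4

```text
time_s: 15.15
tcp_pos: [429.5, -345.5, 172.6]
orientation: [[-0.0, 1.0, -0.002], [1.0, 0.0, 0.002], [0.002, -0.002, -1.0]]
ft_force: [-0.6, 0.3, -0.0]
finger_gap: 59.7
gripper_force: 0.0
```

```bash
python3 - <<'E'
from h import *
c=capture("top");w=world(c);i=c["img"].astype(int)
m=(w[...,2]>30)&(w[...,2]<60)&(i.sum(-1)<230)&(abs(w[...,0]-438)<35)&(abs(w[...,1]-71)<35)
p=w[m];print(m.sum(),p.mean(0).round(1),cv2.minEnclosingCircle(p[:,:2].astype(np.float32)),np.percentile(p[:,2],[5,95]))
E
python3 go.py 430,-346.5,0
```

```text
191 [436.8  70.4  41.3] ((436.2398376464844, 70.74404907226562), 19.99492645263672) [35.00068002 46.61797613]
15.2 [ 429.7 -345.1  173. ] ydir 0.05 F [-0.  -0.1 -0.2] gap 59.3 0.0
430,-346.5,0 -> cm [-0.17  0.06 17.3 ]
```

Emit:
apply_moves --commands '[{"dx": 0, "dy": 0, "dz": 3, "yaw": 0}, {"dx": 0, "dy": 0, "dz": 7, "yaw": 0}, {"dx": 0, "dy": 0, "dz": 11, "yaw": 0}, {"dx": 0, "dy": 0, "dz": 13, "yaw": 0}, {"dx": 0, "dy": 0, "dz": 13, "yaw": 0}, {"dx": 0, "dy": 0, "dz": 13, "yaw": 0}]' --grip -0.65

```text
time_s: 15.8
tcp_pos: [430.4, -345.6, 44.2]
orientation: [[-0.002, 1.0, -0.0], [1.0, 0.002, 0.0], [0.0, -0.0, -1.0]]
ft_force: [-0.3, -0.6, -0.3]
finger_gap: 70.7
gripper_force: 0.0
```

```bash
python3 go.py 430.5,-346.5,-29
```

```text
15.8 [ 430.4 -345.6   44.2] ydir 0.09 F [-0.3 -0.6 -0.3] gap 70.7 0.0
430.5,-346.5,-29 -> cm [-0.09  0.01  7.32]
```

Emit:
apply_moves --commands '[{"dx": -0.1, "dy": 0, "dz": 2, "yaw": 0}, {"dx": -0.1, "dy": 0, "dz": 4, "yaw": 0}, {"dx": -0.1, "dy": 0, "dz": 5.5, "yaw": 0}, {"dx": -0.1, "dy": 0, "dz": 6.7, "yaw": 0}, {"dx": -0.1, "dy": 0, "dz": 7.3, "yaw": 0}, {"dx": -0.1, "dy": 0, "dz": 7.3, "yaw": 0}, {"dx": -0.1, "dy": 0, "dz": 7.3, "yaw": 0}]'

```text
time_s: 16.5
tcp_pos: [430.8, -348.2, -28.5]
orientation: [[-0.0, 1.0, 0.001], [1.0, 0.0, -0.001], [-0.001, 0.001, -1.0]]
ft_force: [0.2, -0.5, 0.0]
finger_gap: 70.4
gripper_force: 0.0
```

Emit:
apply_moves --commands '[{"dx": 0, "dy": 0, "dz": 0, "yaw": 0}, {"dx": 0, "dy": 0, "dz": 0, "yaw": 0}, {"dx": 0, "dy": 0, "dz": 0, "yaw": 0}, {"dx": 0, "dy": 0, "dz": 0, "yaw": 0}, {"dx": 0, "dy": 0, "dz": 0, "yaw": 0}, {"dx": 0, "dy": 0, "dz": 0, "yaw": 0}, {"dx": 0, "dy": 0, "dz": 0, "yaw": 0}]' --grip 1

```text
time_s: 17.2
tcp_pos: [431.0, -348.3, -28.1]
orientation: [[0.0, 1.0, 0.002], [1.0, -0.0, -0.001], [-0.001, 0.002, -1.0]]
ft_force: [-0.4, 1.2, 5.4]
finger_gap: 40.9
gripper_force: 40.5
```

```bash
python3 go.py
```

```text
17.2 [ 431.  -348.3  -28.1] ydir -0.0 F [-0.4  1.2  5.4] gap 40.9 40.5
```

Emit:
apply_moves --commands '[{"dx": 0, "dy": 0, "dz": -1, "yaw": 0}, {"dx": 0, "dy": 0, "dz": -3, "yaw": 0}, {"dx": 0, "dy": 0, "dz": -6, "yaw": 0}, {"dx": 0, "dy": 0, "dz": -10, "yaw": 0}, {"dx": 0, "dy": 0, "dz": -14, "yaw": 0}, {"dx": 0, "dy": 0, "dz": -18, "yaw": 0}, {"dx": 0, "dy": 0, "dz": -20, "yaw": 0}, {"dx": 0, "dy": 0, "dz": -21, "yaw": 0}, {"dx": 0, "dy": 0, "dz": -21, "yaw": 0}, {"dx": 0, "dy": 0, "dz": -21, "yaw": 0}]'

```text
time_s: 18.2
tcp_pos: [429.5, -347.2, 179.6]
orientation: [[0.0, 1.0, -0.002], [1.0, -0.0, 0.001], [0.001, -0.002, -1.0]]
ft_force: [0.1, -0.1, -1.2]
finger_gap: 41.1
gripper_force: 40.9
```

Emit:
apply_moves --commands '[{"dx": 3, "dy": -0.8, "dz": 0, "yaw": 0}, {"dx": 7, "dy": -0.8, "dz": 0, "yaw": 0}, {"dx": 12, "dy": -0.8, "dz": 0, "yaw": 0}, {"dx": 17, "dy": -0.8, "dz": 0, "yaw": 0}, {"dx": 22, "dy": -0.8, "dz": 0, "yaw": 0}, {"dx": 27, "dy": -0.8, "dz": 0, "yaw": 0}, {"dx": 32, "dy": -0.8, "dz": 0, "yaw": 0}, {"dx": 37, "dy": -0.8, "dz": 0, "yaw": 0}, {"dx": 42, "dy": -0.8, "dz": 0, "yaw": 0}, {"dx": 46, "dy": -0.8, "dz": 0, "yaw": 0}, {"dx": 50, "dy": -0.8, "dz": 0, "yaw": 0}, {"dx": 52, "dy": -0.8, "dz": 0, "yaw": 0}]'

```text
time_s: 19.4
tcp_pos: [420.7, 174.7, 178.8]
orientation: [[-0.003, 1.0, -0.003], [1.0, 0.003, -0.0], [-0.0, -0.003, -1.0]]
ft_force: [-0.4, -0.1, -0.8]
finger_gap: 41.0
gripper_force: 40.9
```

Emit:
apply_moves --commands '[{"dx": 1.2, "dy": 0, "dz": 0, "yaw": 0}, {"dx": 1.2, "dy": 0, "dz": 0, "yaw": 0}, {"dx": 1.2, "dy": 0, "dz": 0, "yaw": 0}]'

```text
time_s: 19.7
tcp_pos: [421.5, 183.2, 179.9]
orientation: [[0.0, 1.0, -0.002], [1.0, -0.0, -0.002], [-0.002, -0.002, -1.0]]
ft_force: [-0.5, -0.2, -0.8]
finger_gap: 41.1
gripper_force: 40.9
```

```bash
python3 go.py 423,184,15 423,184,-25.5
```

```text
19.7 [421.5 183.2 179.9] ydir -0.02 F [-0.5 -0.2 -0.8] gap 41.1 40.9
423,184,15 -> cm [ 0.11  0.18 16.49]
423,184,-25.5 -> cm [ 0.11  0.18 20.54]
```

Emit:
apply_moves --commands '[{"dx": 0, "dy": 0.1, "dz": 3, "yaw": 0}, {"dx": 0, "dy": 0.1, "dz": 7, "yaw": 0}, {"dx": 0, "dy": 0.1, "dz": 11, "yaw": 0}, {"dx": 0, "dy": 0.1, "dz": 15, "yaw": 0}, {"dx": 0, "dy": 0.1, "dz": 17, "yaw": 0}, {"dx": 0, "dy": 0.1, "dz": 18.5, "yaw": 0}, {"dx": 0, "dy": 0.1, "dz": 19.5, "yaw": 0}, {"dx": 0, "dy": 0.1, "dz": 20.2, "yaw": 0}, {"dx": 0, "dy": 0.1, "dz": 20.2, "yaw": 0}, {"dx": 0, "dy": 0.1, "dz": 20.2, "yaw": 0}]'

```text
time_s: 20.7
tcp_pos: [423.8, 184.2, -20.8]
orientation: [[0.0, 1.0, 0.001], [1.0, -0.0, 0.0], [0.0, 0.001, -1.0]]
ft_force: [0.6, -1.1, -1.4]
finger_gap: 41.3
gripper_force: 40.9
```

```bash
python3 - <<'E'
from h import *
c=capture("scene")
a=cv2.resize(c["img"][135:215,120:230],None,fx=6,fy=6)
cv2.imwrite("pics/s7.png",cv2.cvtColor(a,cv2.COLOR_RGB2BGR))
E
python3 go.py
```

```text
20.75 [424.  184.4 -20.6] ydir -0.02 F [ 0.3  0.5 -0.6] gap 40.9 40.9
```

View pics/s7.png

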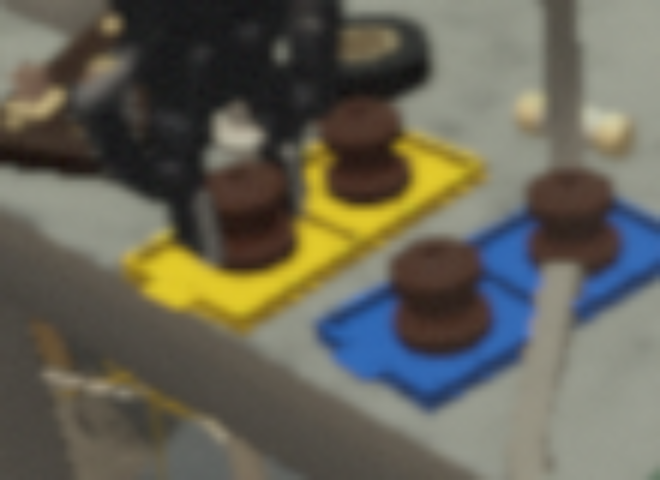

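The picture shows the second insulator over the yellow near compartment at (250,220), inside the walls. The first stands upright in the blue tray at (440,300). I'll lower the last few millimetres and release.

Emit:
apply_moves --commands '[{"dx": 0, "dy": 0, "dz": 0.2, "yaw": 0}, {"dx": 0, "dy": 0, "dz": 0.4, "yaw": 0}, {"dx": 0, "dy": 0, "dz": 0.45, "yaw": 0}, {"dx": 0, "dy": 0, "dz": 0.45, "yaw": 0}]'

```text
time_s: 21.15
tcp_pos: [423.7, 184.5, -25.1]
orientation: [[-0.0, 1.0, 0.001], [1.0, 0.0, 0.0], [0.0, 0.001, -1.0]]
ft_force: [-0.4, 0.7, 4.5]
finger_gap: 41.3
gripper_force: 41.4
```

```bash
python3 go.py
```

```text
21.15 [423.7 184.5 -25.1] ydir 0.01 F [-0.4  0.7  4.5] gap 41.3 41.4
```

Contact. Releasing and rising.

Emit:
apply_moves --commands '[{"dx": 0, "dy": 0, "dz": 0, "yaw": 0}, {"dx": 0, "dy": 0, "dz": 0, "yaw": 0}, {"dx": 0, "dy": 0, "dz": 0, "yaw": 0}, {"dx": 0, "dy": 0, "dz": 0, "yaw": 0}, {"dx": 0, "dy": 0, "dz": -1, "yaw": 0}, {"dx": 0, "dy": 0, "dz": -3, "yaw": 0}, {"dx": 0, "dy": 0, "dz": -7, "yaw": 0}, {"dx": 0, "dy": 0, "dz": -12, "yaw": 0}, {"dx": 0, "dy": 0, "dz": -17, "yaw": 0}, {"dx": 0, "dy": 0, "dz": -20, "yaw": 0}, {"dx": 0, "dy": 0, "dz": -20, "yaw": 0}, {"dx": 0, "dy": 0, "dz": -20, "yaw": 0}]' --grip -0.4

```text
time_s: 22.35
tcp_pos: [423.6, 184.4, 175.3]
orientation: [[0.0, 1.0, 0.002], [1.0, -0.0, 0.001], [0.001, 0.002, -1.0]]
ft_force: [-0.4, -0.2, -0.6]
finger_gap: 59.9
gripper_force: 0.0
```

```bash
python3 go.py; python3 - <<'E'
from h import *
c=capture("scene")
a=cv2.resize(c["img"][135:215,120:250],None,fx=6,fy=6)
cv2.imwrite("pics/s8.png",cv2.cvtColor(a,cv2.COLOR_RGB2BGR))
E
```

```text
22.35 [423.6 184.4 175.3] ydir -0.0 F [-0.4 -0.2 -0.6] gap 59.9 0.0
```

View pics/s8.png

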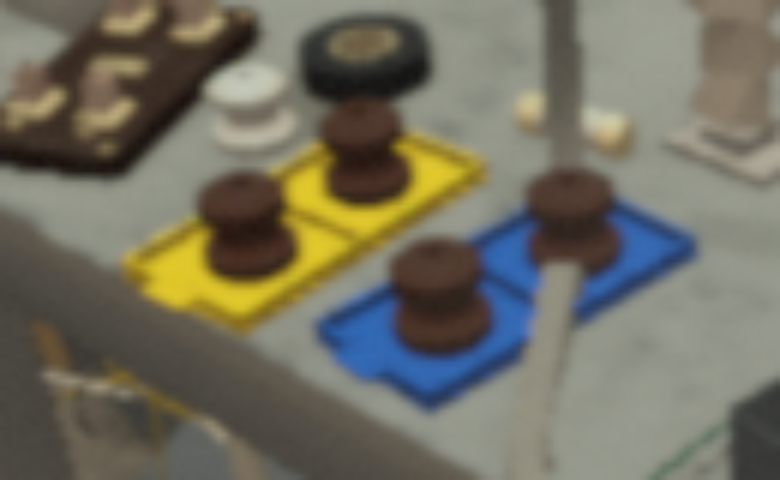

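Both trays hold two upright brown insulators, with the new ones at (250,225) in yellow and (440,295) in blue. The white one at (250,105) was never touched, and the gripper is clear.

```bash
python3 -c "
from workcell import *
print(job_done())"
```

```text
the job is handed in; nothing more can be done
None
```

The job is handed in: one brown insulator stands upright in the blue tray's near compartment (placed first) and the other in the yellow tray's, done at about 22 s of the 56 s allowed, after a first grasp that closed on nothing because the fingertips sat about 33 mm higher than the reported TCP.

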